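Background reading on the coil test stand: coil off, probe arm out to its mark

ROBOT

A 6-joint arm with a two-finger parallel gripper is mounted at the origin on a cart in front of the work surface, level with it; the furniture and walls round the work are solid. World frame = base frame: x ahead of the robot, y to its left, z up, the work surface at z = 0. Lengths are in mm, angles in rad, forces in N, time in s.
With the tool pointing down it reaches from about 350 to 775 mm from the base axis. Payload 7.3 kg.
Tool frame: the origin (TCP) lies midway between the tips of the shut fingers; the grasp point (between the pads) lies 19 mm behind it (bot.grip_depth is the distance from the TCP to the grasp point, in mm); z points along the fingers, x is the direction in which the jaws open and shut, and the axes are right-handed (so a half turn about z gives the same grasp; the last joint's range is limited). The gripper opens to 92 mm and grips with 3 to 60 N. Pads are 19 mm wide; open, the fingers measure 130 mm over their backs; the gripper's body (75 mm by 190 mm) begins 47 mm behind the grasp point.
Start: joints at [1.016, 0.342, 1.524, -0, 1.275, -0.146], TCP at [208.68, 481.765, 226.741] pointing down, gripper open.
Joint ranges: [-2.53, 2.53], [-0.77, 2.02], [0.04, 2.7], [-1, 4.14], [0.28, 2.66], [-3.11, 3.11]. Speed limits (rad/s): [2.57, 2.57, 3.14, 3.14, 3.14, 3.14].

INTERFACE

Orientations are given as [roll, pitch, yaw] about the fixed x, y, z axes, in that order (R = Rz(yaw) Ry(pitch) Rx(roll)).
In Python, from plant import bot gives the robot as it stands. The module is installed in compiled form; this text tells all that it offers.
- The arm moves only by the shell command python3 -m inch 'ROWS'. ROWS is JSON, a list that holds one entry, the list of rows, each a list of 7 numbers: the shift along the tool's x, y, z each as a share of 0.2 m, from -1 to 1, then the turn, a rotation vector about the tool's x, y, z each as a share of 45 degrees, from -1 to 1, then the closure, from -1 (fully open) to 1 (shut), so that 0 is half open. A call has exactly 10 rows; each row is the pose to reach, as a shift and turn from the pose commanded when the call began, along the tool's axes at that moment; what a row does not reach only later rows make up. A row lasts 1/8 s, in which the tool goes at most 62.5 mm and 10.7 degrees, less where a joint would pass 70% of its speed; a pose out of reach is approached as far as the arm can. A call with a number of a shift or a turn outside -1 to 1 is refused whole. A call with a gripper value outside its range is refused whole. The fingers move at their own pace and stop on an object; the grip force is fixed at half the most. Time passes only in rows, so rows that repeat a pose let the fingers close, or fill a call up. It gives the time, the measured TCP pose, the force and the opening at its end, in the units of the state.
- bot.get_obs(): the state, without advancing time (a new reading comes with each control period).
- bot.capture(name): name is "scene" or "top"; returns the picture (420x560x3 uint8, red, green, blue); there is no depth.
- bot.camera_params(name): a dict with "fx", "fy", "cx", "cy" (pixels), "R" (3x3) and "t" (3): a world point X has camera coordinates R X + t. Camera axes: x right, y down, z forward; pixel columns grow to the right and rows downward; lengths in mm; the calibration is good to about 2 mm. A picture is of the moment at which its call begins. camera_params takes no time and is no camera call.
- bot.close_job(): hands the job in, once; it reports no verdict.
The state is a dict: "time": time; "joint_positions": joint angles; "dq": joint speeds; "tau": joint torques, N m; "tool_pos": TCP position; "tcp_rot": TCP orientation; "contact_force": force on the tool from outside, world axes, zero at the start; "moment": the same for the moment, N m; "grip_width": finger opening in mm.
Only numpy, scipy, OpenCV 4.12 (cv2) and the standard library are available. Lean on these libraries where they do the work, as an engineer would, in place of code of your own. Each camera call takes 0.05 s, during which the arm holds its last target.

TASK

For a background reading, lift the wound coil straight up off the spindle of the coil test stand, stand it on its flange in the empty compartment of the two-compartment parts tray and let go of it. Then squeeze the lock button in the side of the probe arm's handle, draw the telescoping arm out of its sleeve until the double line on its scale stands at the mouth of the sleeve, and keep it there: the spring would pull it back, so finish while still holding the handle with the button squeezed and the arm still. Leave the other things on the bench where they are.

Things in the scene. Friction and masses are not known exactly. Their poses are not given: they have to be found in the camera images.
- coil_stand: Coil test stand, fixed: grey base plate 360 x 100 mm, its top at z = 12 mm. Origin on the bench under the spindle's axis, z up, x from the spindle towards the sleeve (roughly away from the robot); the plate runs from x = -35 to 325 mm. Bare metal square sleeve 24 x 24 mm, axis at z = 46 mm, x = 163 (mouth) to 324 mm. It carries the probe arm, which slides out of the sleeve towards the spindle.
- spindle_top (a point): Top centre of the white plastic spindle, at x = y = 0 of the stand, z = 38 mm. Spigot of 14 mm diameter, 20 mm high, on a shoulder of 36 mm diameter whose top is at z = 18 mm.
- coil: Wound coil: black bobbin, two flanges of 44 mm diameter with a copper winding between them (grasp it as a 44 mm cylinder), 50 mm high, bore of 17 mm, about 110 g. Origin at the centre of its underside, z along its axis. At the start it sits on the spindle's shoulder, underside at z = 18 mm, and must rise 20 mm to clear the spigot. On the spindle it blocks the probe's way.
- parts_tray: Open two-part steel tray, fixed: 170 (x) x 112 (y) x 20 mm high, walls and floor 3 mm; a 3 mm wall in the plane x = 0 (17 mm high) makes two equal compartments. Origin at the centre of its underside, z up. The compartment on the -x side (nearer the robot; centre x = -42.5 mm, y = 0; floor z = 3 mm) is empty, the other holds the spare coil.
- spare_coil: Bystander: wider, lower coil, 60 mm diameter, 34 mm high, standing in the tray's other compartment. Origin at the centre of its underside.
- probe_arm (a joint): Slide of the probe arm along the stand's -x, m: 0 = home and latched (start), grows as it is drawn out, end stop 0.105. At 0.080 the double line stands at the sleeve's mouth and the probe's tip over the spindle. A spring pulls it home with 2.4 N at 0, 4 N at 0.080. Latched, it has 1 mm of play.
- lock_button (a joint): Travel of the lock button into the handle, m: 0 = out (latched), 0.0055 = fully in. Sprung: 3.5 N to start, 7 N fully in. The hook is clear of the catch from about 0.004 on. It travels with the arm and springs out when let go.
- handle (a point): Middle of the arm's handle, z = 74 mm, at the start at x = 140 mm, y = 0 of the stand. Black upright block, 30 (x) x 30 (y) mm, z = 40 to 92 mm. Lock button: plate 27 (x) x 30 (z) mm on its +y side at this height, face 22 mm from this point when out, 16.5 mm when in; rubber pad on the -y side, face 17 mm away. A grip across the stand's y, from above, squeezes the button.
- double_line (a point): The double line on top of the arm's 14 mm square metal bar (black lines: short every 5 mm, longer every 10 mm). It is the only pair of lines and runs right across and down the sides. The point is midway between its two lines, which are 2.4 mm apart. At the start it is hidden in the sleeve, 80 mm behind the mouth (stand's +x).
- mouth_edge (a point): Middle of the sleeve's mouth at the bar's top, 8 mm behind the handle's block at the start: the front edge of a dark steel collar (34 mm wide, z = 31 to 61 mm, 18 mm long), where the scale is read. A catch lip stands at its +y side: stand x = 165 to 171, y = 22 to 27 mm, up to z = 76 mm.
- probe_tip (a point): Front end of the probe, a slim stem (at most 13 mm thick) that runs 45 mm forward (stand's -x) from the handle's block at z = 46 mm.
- reagent_bottle: Bystander: bottle of 49 mm diameter, 94 mm high, back right. Origin at the centre of its underside.
- vial_1: Bystander: capped vial of 22 mm diameter, 51 mm high, front right. Origin at the centre of its underside.
- vial_3: Bystander: capped vial of 22 mm diameter, 51 mm high, front right. Origin at the centre of its underside.
- tube_50: Bystander: capped tube of 34 mm diameter, 110 mm high, in front of the stand towards the robot. Origin at the centre of its underside.

How it is judged:
By the outcome, as a careful person would: the job done as asked, in the order asked, and still so for the second after the job is handed in, while the arm keeps its last pose, push and grip.
It also fails if it takes over 45 s, if anything falls off the work surface, if the arm or the gripper's body presses on something with over 40 N, if the wrist force passes 120 N, or if a joint passes its speed limit or range.

## Working session

There is one attempt and no reset: what is moved stays moved. The work goes in short steps, Python scripts to look and compute and a shell command to move; the robot and the scene stay as the last step left them, time stands still between calls to the robot, and variables do not carry over. Pictures are saved under pics/ and viewed, and the job is handed in when it is done.

```bash
mkdir -p pics; python3 - <<'E'
from plant import bot
import cv2
print(bot.get_obs()); print(bot.grip_depth)
for n in("scene","top"):
    im=bot.capture(n); cv2.imwrite(f"pics/{n}0.png",im[:,:,::-1])
    p=bot.camera_params(n); print(n,p)
E
```

```text
{'time': 0.0, 'joint_positions': array([ 1.01601228e+00,  3.42755474e-01,  1.52501578e+00, -2.20501406e-05,
        1.27541816e+00, -1.46016321e-01]), 'dq': array([ 6.38276929e-04,  6.63535023e-04, -9.61689300e-05,  1.38996707e-03,
       -1.02579441e-05,  2.61895125e-04]), 'tau': array([-2.13258623e-03, -4.31236410e+01, -2.44220728e+01,  7.18446798e-02,
        5.58802695e-02, -1.16860128e-04]), 'tool_pos': array([208.4496527 , 481.39299994, 226.02841104]), 'tcp_rot': array([-3.14138119e+00,  1.58283121e-03,  1.16203520e+00]), 'contact_force': array([-0.04275387,  0.07371752, -0.94389439]), 'moment': array([ 0.00449568, -0.00658681,  0.02628088]), 'grip_width': 92.12371637001044}
18.8
scene {'fx': 492.96394938122023, 'fy': 492.96394938122023, 'cx': 277.83295904672804, 'cy': 207.59577080887252, 'R': array([[ 0.80844159, -0.5885622 , -0.00408941],
       [-0.25398717, -0.34258897, -0.9045017 ],
       [ 0.53095453,  0.73227545, -0.42645042]]), 't': array([-540.219219  ,  116.63959815,  877.94297665])}
top {'fx': 391.4717741857389, 'fy': 391.4717741857389, 'cx': 275.04304311924363, 'cy': 206.62264588879412, 'R': array([[-0.02258709, -0.99974099, -0.00278961],
       [-0.98499028,  0.02273127, -0.17110648],
       [ 0.17112558, -0.00111705, -0.98524859]]), 't': array([-196.66155874,  550.48856937,  851.6371254 ])}
```

View pics/scene0.png

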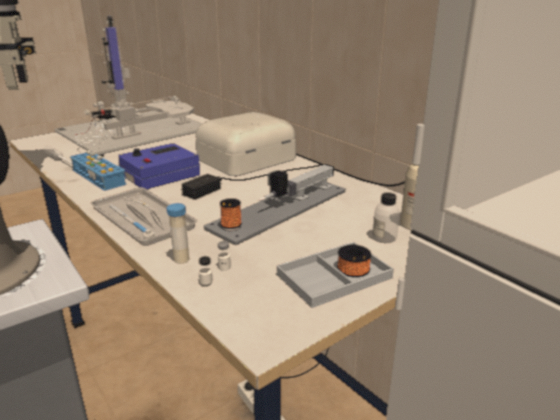

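View pics/top0.png

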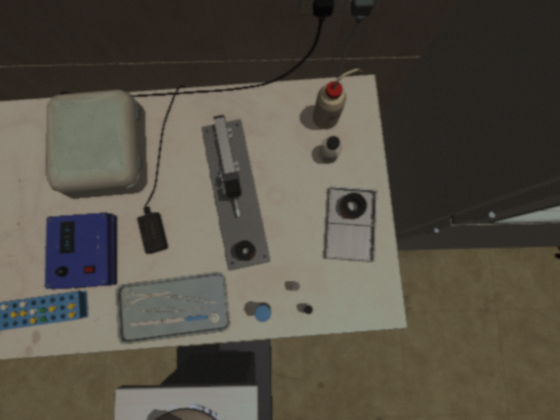

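The top view shows the stand (coil ≈(244,250), handle ≈(231,186)) and the tray at the right with its empty compartment ≈(349,240). I'll enlarge these.

```bash
python3 - <<'E'
import cv2
t=cv2.imread("pics/top0.png"); s=cv2.imread("pics/scene0.png")
def crop(im,x,y,w,h,k,n): cv2.imwrite(n,cv2.resize(im[y:y+h,x:x+w],None,fx=k,fy=k,interpolation=cv2.INTER_CUBIC))
crop(t,195,105,100,170,3.5,"pics/t_stand.png")
crop(t,315,175,75,100,6,"pics/t_tray.png")
crop(s,200,155,160,100,5,"pics/s_stand.png")
E
```

```text
(no output)
```

View pics/t_stand.png

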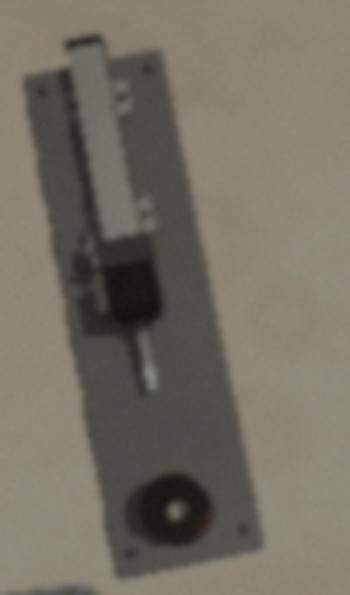

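View pics/t_tray.png

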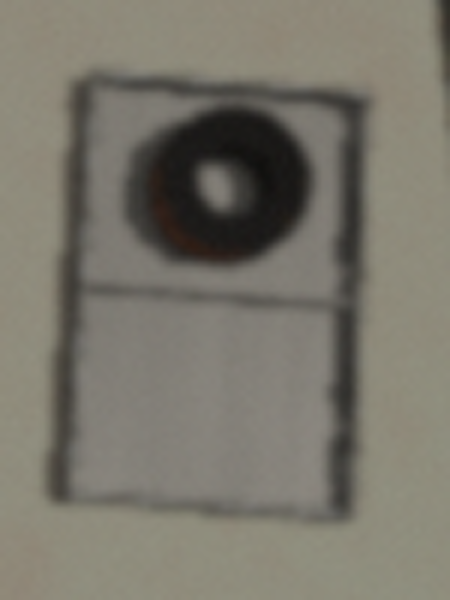

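View pics/s_stand.png

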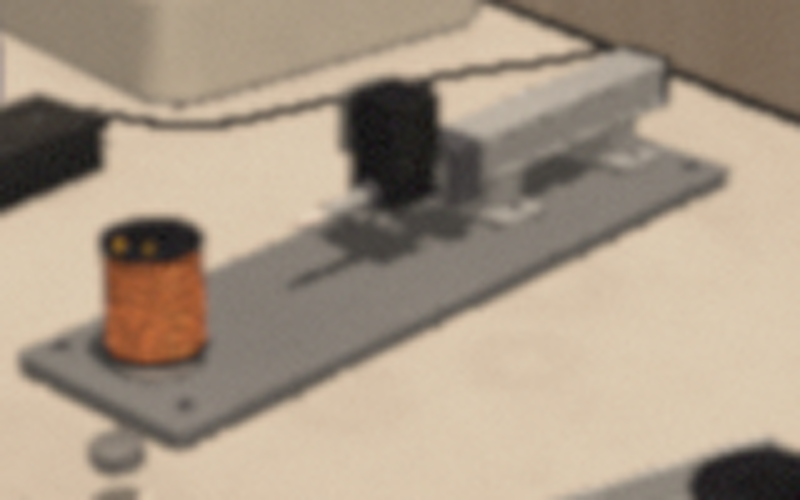

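```bash
cat > h.py <<'E'
import numpy as np
from plant import bot
from scipy.optimize import least_squares
P={n:bot.camera_params(n) for n in("scene","top")}
def proj(n,X):
    p=P[n]; c=np.asarray(X)@p["R"].T+p["t"]
    return np.stack([p["fx"]*c[...,0]/c[...,2]+p["cx"],p["fy"]*c[...,1]/c[...,2]+p["cy"]],-1)
def unc(u,k,o): return [(u[0]+.5)/k-.5+o[0],(u[1]+.5)/k-.5+o[1]]
def ray(n,u,z):
    p=P[n]; d=p["R"].T@np.array([(u[0]-p["cx"])/p["fx"],(u[1]-p["cy"])/p["fy"],1]); o=-p["R"].T@p["t"]
    return o+d*(z-o[2])/d[2]
def W(q,L):
    c,s=np.cos(q[2]),np.sin(q[2]); L=np.asarray(L,float)
    return np.stack([q[0]+c*L[...,0]-s*L[...,1],q[1]+s*L[...,0]+c*L[...,1],L[...,2]],-1)
def fit(obs,q0):
    f=lambda q:np.concatenate([proj(n,W(q,L))-u for n,L,u in obs])
    r=least_squares(f,q0,loss="soft_l1"); return r.x,r.fun.reshape(-1,2).round(1).tolist()
E
python3 - <<'E'
from h import *
T=lambda u:unc(u,3.5,(195,105)); S=lambda u:unc(u,5,(200,155)); R=lambda u:unc(u,6,(315,175))
o=[("top",(325,50,12),T((24,76))),("top",(325,-50,12),T((160,50))),("top",(-35,-50,12),T((264,548))),("top",(-35,50,12),T((118,578))),
("top",(0,0,68),T((175,509))),
("scene",(-35,50,12),S((20,358))),("scene",(-35,-50,12),S((180,437))),("scene",(325,-50,12),S((727,172))),("scene",(0,0,68),S((151,238)))]
q0=ray("top",T((175,509)),68)
for sel in (o,o[:5],o[5:]): print(fit(sel,[q0[0],q0[1],0.15]))
t=[("top",(85,56,20),R((85,75))),("top",(85,-56,20),R((365,98))),("top",(-85,-56,20),R((350,518))),("top",(-85,56,20),R((55,497)))]
print(fit(t,[*ray("top",(349,225),20)[:2],0.0]))
for u in((333,88),(332,143),(309,310),(292,286),(263,313)): print(ray("top",u,80))
q,_=fit(o,[q0[0],q0[1],0.15])
for L in((140,0,74),(140,0,92),(140,22,92),(168,24,76)): print(L,W(q,L),proj("top",W(q,L)),proj("scene",W(q,L)))
E
```

```text
(array([ 4.47993454e+02, -1.40632999e+02,  1.88562707e-01]), [[-0.4, 0.0], [0.3, -0.6], [0.7, 0.0], [0.3, 0.6], [0.2, -0.6], [-1.4, -0.8], [-0.6, -0.5], [0.5, -1.0], [0.2, 0.1]])
(array([ 4.47704274e+02, -1.39804584e+02,  1.85495483e-01]), [[-0.4, -0.0], [0.4, -0.5], [0.3, 0.2], [-0.1, 0.7], [-0.1, -0.4]])
(array([ 4.47454168e+02, -1.42862383e+02,  1.94793372e-01]), [[-1.1, -0.2], [0.0, 0.0], [0.3, -0.9], [0.5, 0.6]])
(array([ 5.06260852e+02, -3.84717452e+02, -1.06857403e-01]), [[-0.2, -0.7], [0.1, -0.7], [-0.3, 1.0], [0.4, 0.4]])
[ 817.80668507 -350.63922127   80.        ]
[ 683.97759352 -341.94807222   80.        ]
[ 316.80581696 -275.87675615   80.        ]
[ 367.32321985 -241.45376347   80.        ]
[ 312.83219028 -178.5693642    80.        ]
(140, 0, 74) [ 585.51190737 -114.39038069   74.        ] [232.41024382 188.14259181] [277.90468716 180.12703613]
(140, 0, 92) [ 585.51190737 -114.39038069   92.        ] [231.50961572 186.36225709] [277.87115803 172.39892111]
(140, 22, 92) [581.38806737 -92.78033803  92.        ] [221.68745191 188.4162582 ] [270.53976417 169.94088301]
(168, 24, 76) [608.51686348 -85.56726506  76.        ] [219.46605317 178.25327547] [278.6272447  173.12136927]
```

```bash
cat >> h.py <<'E'
def rpyR(r):
    from scipy.spatial.transform import Rotation as Ro
    return Ro.from_euler("xyz",r)
def go(pos,yaw,frm=None):
    """rows values needed from measured pose (or frm=(pos,rpy))"""
    from scipy.spatial.transform import Rotation as Ro
    o=bot.get_obs()
    p,r=(o["tool_pos"],o["tcp_rot"]) if frm is None else frm
    R=rpyR(r); d=R.inv().apply(np.array(pos)-p)
    t=(R.inv()*Ro.from_euler("xyz",[np.pi,0,yaw])).as_rotvec()
    print("shift",(d/200).round(4),"turn",(t/np.radians(45)).round(4))
E
python3 - <<'E'
from h import *
def tri(a,b):
    f=lambda X:np.concatenate([proj("scene",X)-a,proj("top",X)-b]); r=least_squares(f,[500,-400,50]);return r.x.round(),r.fun.round(1)
print(tri((403,293),(437,230)))
print(ray("top",(405,327),0),ray("top",(377,78),0))
go((448,-140.5,200),1.758,(np.array([208.68,481.765,226.741]),[np.pi,0,1.162]))
E
```

```text
(array([ 478., -561.,   76.]), array([ 1. , -0.3, -0.9,  1.3]))
[ 267.01000562 -500.89461559    0.        ] [ 882.4772906  -477.99283572    0.        ]
shift [-2.3793  2.3348  0.1337] turn [ 0.      0.     -0.7589]
```

```bash
python3 - <<'E'
import cv2
t=cv2.imread("pics/top0.png"); s=cv2.imread("pics/scene0.png")
def crop(im,x,y,w,h,k,n): cv2.imwrite(n,cv2.resize(cv2.convertScaleAbs(im[y:y+h,x:x+w],alpha=2),None,fx=k,fy=k,interpolation=cv2.INTER_CUBIC))
crop(t,300,60,260,200,3,"pics/t_r.png")
E
```

```text
(no output)
```

View pics/t_r.png

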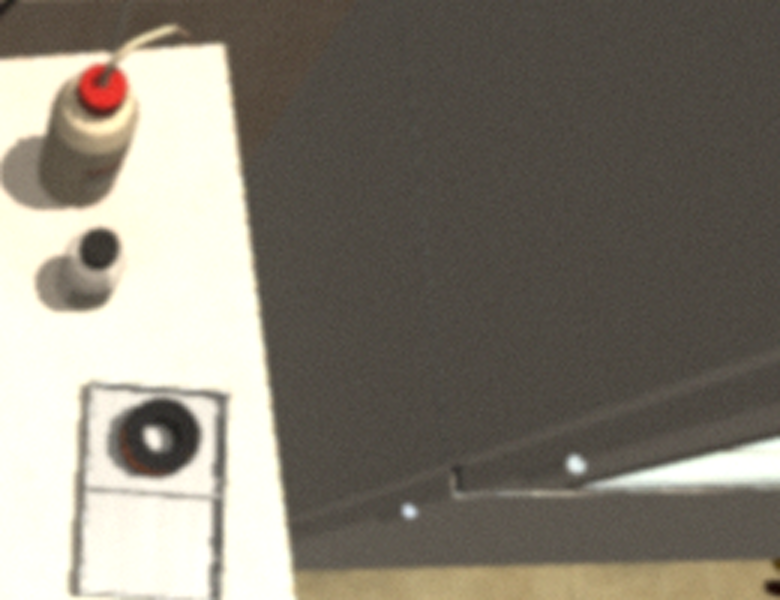

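The fridge side on the right (dark area, edge near crop (290,520)) is close to the tray. So I'll set the coil down with the jaws along the tray's x. First, the approach to the coil.

```bash
python3 -m inch '[[[-0.1,0.1,0,0,0,0,-1],[-0.25,0.25,0,0,0,0,-1],[-0.45,0.45,0,0,0,0,-1],[-0.65,0.65,0,0,0,0,-1],[-0.85,0.85,0,0,0,0,-1],[-1,1,0,0,0,0,-1],[-1,1,0,0,0,0,-1],[-1,1,0,0,0,0,-1],[-1,1,0,0,0,0,-1],[-1,1,0,0,0,0,-1]]]'
python3 -m inch '[[[-0.2,0.2,0,0,0,0,-1],[-0.4,0.4,0,0,0,0,-1],[-0.6,0.6,0,0,0,0.05,-1],[-0.8,0.8,0,0,0,0.12,-1],[-0.95,0.95,0,0,0,0.22,-1],[-1,1,0,0,0,0.32,-1],[-1,1,0,0,0,0.42,-1],[-1,1,0,0,0,0.46,-1],[-1,1,0,0,0,0.46,-1],[-1,1,0,0,0,0.46,-1]]]'
python3 - <<'E'
from h import *
go((447.8,-140.5,110),0.8)
E
```

```text
time: 1.35
tool_pos: [312.3, 219.5, 226.6]
tcp_rot: [-3.141, 0.0, 1.164]
contact_force: [0.3, -0.8, -0.1]
grip_width: 91.6
time: 2.6
tool_pos: [416.7, -43.9, 226.8]
tcp_rot: [3.141, -0.0, 0.802]
contact_force: [-1.2, 0.8, -0.1]
grip_width: 91.8
shift [-0.2395  0.4474  0.5839] turn [ 0.0001 -0.0002  0.0031]
```

```bash
python3 -m inch '[[[-0.08,0.15,0.1,0,0,0,-1],[-0.16,0.3,0.25,0,0,0,-1],[-0.24,0.447,0.45,0,0,0,-1],[-0.24,0.447,0.58,0,0,0,-1],[-0.24,0.447,0.58,0,0,0,-1],[-0.24,0.447,0.58,0,0,0,-1],[-0.24,0.447,0.58,0,0,0,-1],[-0.24,0.447,0.58,0,0,0,-1],[-0.24,0.447,0.58,0,0,0,-1],[-0.24,0.447,0.58,0,0,0,-1]]]'
python3 - <<'E'
from h import *
import cv2
go((447.8,-140.5,38),0.8)
for n in("scene","top"):
    im=bot.capture(n)[:,:,::-1]; cv2.imwrite(f"pics/{n}1.png",im)
    x,y,w,h=((170,150,160,110) if n=="scene" else (190,170,110,110))
    cv2.imwrite(f"pics/{n}1c.png",cv2.resize(im[y:y+h,x:x+w],None,fx=5,fy=5,interpolation=cv2.INTER_CUBIC))
o=bot.get_obs(); 
for n in P: print(n,proj(n,o["tool_pos"]))
E
```

```text
time: 3.85
tool_pos: [447.5, -140.9, 110.9]
tcp_rot: [3.141, -0.0, 0.801]
contact_force: [0.0, -0.3, -1.4]
grip_width: 91.9
shift [ 0.0024 -0.0007  0.3645] turn [ 0.0004 -0.0003  0.001 ]
scene [228.82913963 182.61463372]
top [243.43028327 248.46006132]
```

View pics/scene1c.png

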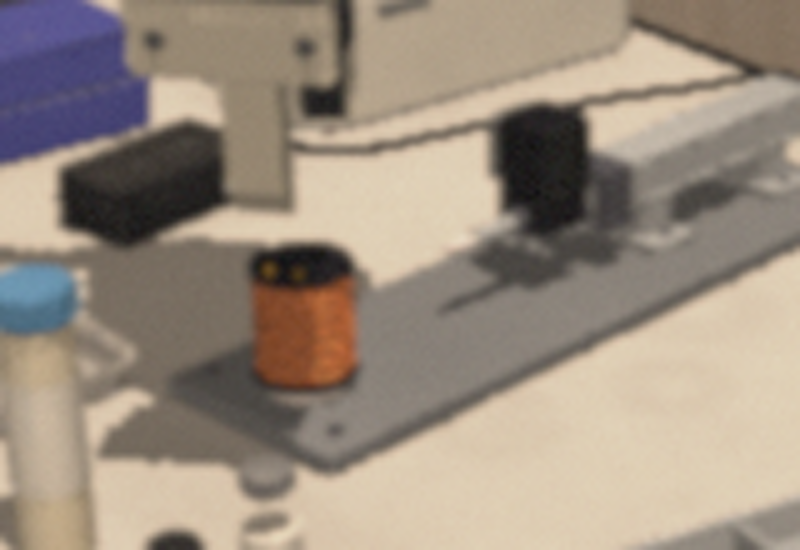

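View pics/top1c.png

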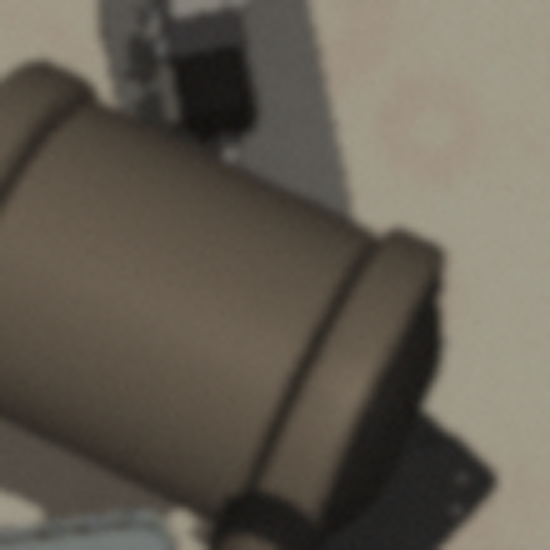

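```bash
python3 - <<'E'
from h import *
for d in(46,65):
  for s in(-1,1):
    p=np.array([447.5,-140.9,110.9])+s*d*np.array([np.cos(.8),np.sin(.8),0]); print(d,s,(proj("scene",p)-[170,150])*5)
E
```

```text
46 -1 [265.8306521  208.97465474]
46 1 [319.98611439 120.18101157]
65 -1 [253.42088237 229.32179276]
65 1 [330.08428376 103.62398834]
```

The near finger (crop ≈(258,208)) falls where predicted, and the coil is at about (303,260), so the alignment is good. Descending and gripping.

```bash
python3 -m inch '[[[0.002,0,0.1,0,0,0,-1],[0.002,0,0.2,0,0,0,-1],[0.002,0,0.3,0,0,0,-1],[0.002,0,0.364,0,0,0,-1],[0.002,0,0.364,0,0,0,-1],[0.002,0,0.364,0,0,0,0],[0.002,0,0.364,0,0,0,1],[0.002,0,0.364,0,0,0,1],[0.002,0,0.364,0,0,0,1],[0.002,0,0.364,0,0,0,1]]]'
python3 - <<'E'
from h import *
print(bot.get_obs()["grip_width"])
E
```

```text
time: 5.2
tool_pos: [447.8, -140.7, 38.0]
tcp_rot: [3.141, -0.0, 0.801]
contact_force: [0.7, -0.5, -0.8]
grip_width: 46.5
46.546919445981
```

```bash
python3 -m inch '[[[0,0,0,0,0,0,1],[0,0,0,0,0,0,1],[0,0,0,0,0,0,1],[0,0,-0.03,0,0,0,1],[0,0,-0.08,0,0,0,1],[0,0,-0.15,0,0,0,1],[0,0,-0.25,0,0,0,1],[0,0,-0.4,0,0,0,1],[0,0,-0.55,0,0,0,1],[0,0,-0.65,0,0,0,1]]]'
python3 - <<'E'
from h import *
import cv2
q=(506.3,-384.7,-0.107)
c=W(q,(-44,0,180)); print(c)
go(c,-0.107)
im=bot.capture("scene")[:,:,::-1]; cv2.imwrite("pics/s2.png",im)
E
```

```text
time: 6.45
tool_pos: [448.0, -140.8, 170.3]
tcp_rot: [3.139, -0.001, 0.801]
contact_force: [-0.2, -0.8, -1.6]
grip_width: 43.6
[ 462.55163778 -380.00097851  180.        ]
shift [-0.8079  0.8849 -0.0471] turn [ 0.0023 -0.0022  1.1558]
```

View pics/s2.png

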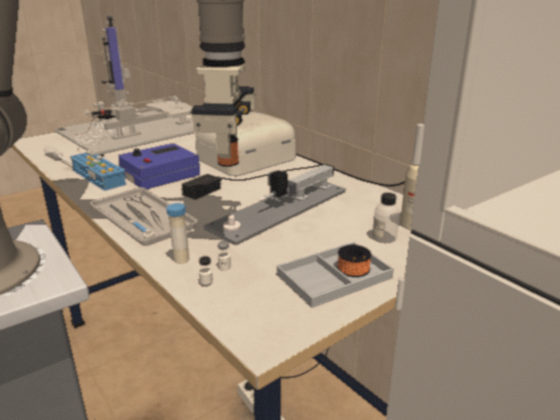

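The coil is up in the fingers at (228,150) and the spindle is bare at (231,222). Moving over the tray.

```bash
python3 -m inch '[[[-0.06,0.07,-0.05,0,0,0.05,1],[-0.17,0.19,-0.05,0,0,0.15,1],[-0.31,0.34,-0.05,0,0,0.3,1],[-0.45,0.49,-0.05,0,0,0.45,1],[-0.59,0.64,-0.05,0,0,0.6,1],[-0.7,0.77,-0.05,0,0,0.75,1],[-0.78,0.86,-0.05,0,0,0.9,1],[-0.808,0.885,-0.05,0,0,1,1],[-0.808,0.885,-0.05,0,0,1,1],[-0.808,0.885,-0.05,0,0,1,1]]]'
python3 - <<'E'
from h import *
import cv2
q=(506.3,-384.7,-0.107)
go(W(q,(-44,0,70)),-0.107)
E
```

```text
time: 7.75
tool_pos: [461.9, -379.9, 177.5]
tcp_rot: [-3.141, 0.001, 0.016]
contact_force: [0.5, -1.2, -1.1]
grip_width: 43.5
shift [0.0037 0.001  0.5374] turn [-0.0011  0.0009  0.1567]
```

```bash
python3 -m inch '[[[0.003,0,0.03,0,0,0.08,1],[0.004,0,0.1,0,0,0.157,1],[0.004,0,0.22,0,0,0.157,1],[0.004,0,0.34,0,0,0.157,1],[0.004,0,0.45,0,0,0.157,1],[0.004,0,0.52,0,0,0.157,1],[0.004,0,0.54,0,0,0.157,1],[0.004,0,0.54,0,0,0.157,1],[0.004,0,0.54,0,0,0.157,1],[0.004,0,0.54,0,0,0.157,1]]]'
python3 - <<'E'
from h import *
import cv2
q=(506.3,-384.7,-0.107)
for n in("scene","top"):
    im=bot.capture(n)[:,:,::-1]
    x,y,w,h=((260,160,150,150) if n=="scene" else (300,160,110,130))
    cv2.imwrite(f"pics/{n}3c.png",cv2.resize(im[y:y+h,x:x+w],None,fx=4.5,fy=4.5,interpolation=cv2.INTER_CUBIC))
p=bot.get_obs()["tool_pos"];print(p, (proj("scene",p-[0,0,18])-[260,160])*4.5)
go(W(q,(-44,0,23)),-0.107)
E
```

```text
time: 9.0
tool_pos: [463.4, -380.2, 70.6]
tcp_rot: [3.141, -0.001, -0.108]
contact_force: [-0.0, -0.8, -2.0]
grip_width: 43.6
[ 463.24589389 -380.05588642   70.35135177] [235.88561481 434.68011212]
shift [-0.0036 -0.      0.2368] turn [ 0.0006 -0.0008 -0.0012]
```

View pics/scene3c.png

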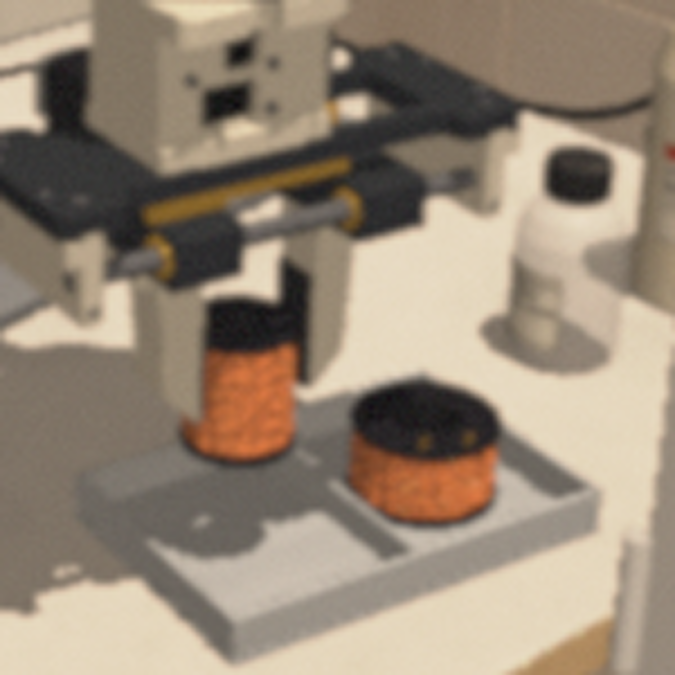

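View pics/top3c.png

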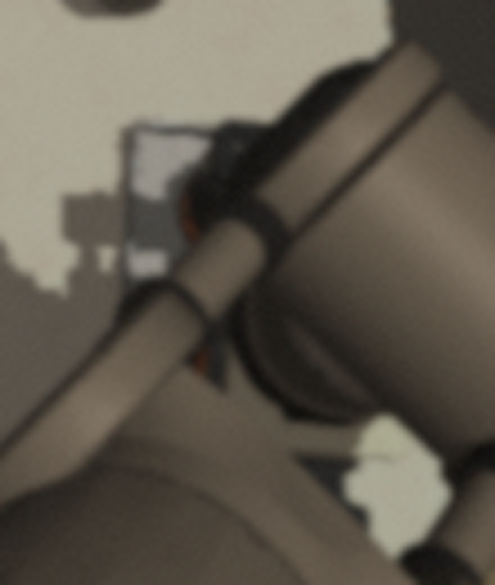

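The coil hangs in the fingers at about (240,400) over the empty compartment's left half, upright and clear of the divider. Lowering gently.

```bash
python3 -m inch '[[[-0.003,0,0.06,0,0,0,1],[-0.003,0,0.12,0,0,0,1],[-0.003,0,0.17,0,0,0,1],[-0.003,0,0.2,0,0,0,1],[-0.003,0,0.21,0,0,0,1],[-0.003,0,0.217,0,0,0,1],[-0.003,0,0.223,0,0,0,1],[-0.003,0,0.227,0,0,0,1],[-0.003,0,0.227,0,0,0,1],[-0.003,0,0.227,0,0,0,1]]]'
```

```text
time: 10.35
tool_pos: [462.6, -379.9, 24.6]
tcp_rot: [3.142, -0.0, -0.108]
contact_force: [0.2, 0.4, -0.8]
grip_width: 43.7
```

```bash
python3 -m inch '[[[0,0,0.002,0,0,0,1],[0,0,0.004,0,0,0,1],[0,0,0.006,0,0,0,1],[0,0,0.008,0,0,0,1],[0,0,0.008,0,0,0,1],[0,0,0.008,0,0,0,1],[0,0,0.008,0,0,0,1],[0,0,0.008,0,0,0,1],[0,0,0.008,0,0,0,1],[0,0,0.008,0,0,0,1]]]'
python3 - <<'E'
from h import *
import cv2
im=bot.capture("scene")[:,:,::-1]
x,y,w,h=(260,180,150,140)
cv2.imwrite("pics/s4.png",cv2.resize(im[y:y+h,x:x+w],None,fx=4.5,fy=4.5,interpolation=cv2.INTER_CUBIC))
print(bot.get_obs()["contact_force"])
E
```

```text
time: 11.6
tool_pos: [462.6, -379.8, 23.0]
tcp_rot: [-3.142, -0.0, -0.108]
contact_force: [-1.1, 0.9, 2.9]
grip_width: 43.9
[-1.48675058  1.29377394  2.97684258]
```

View pics/s4.png

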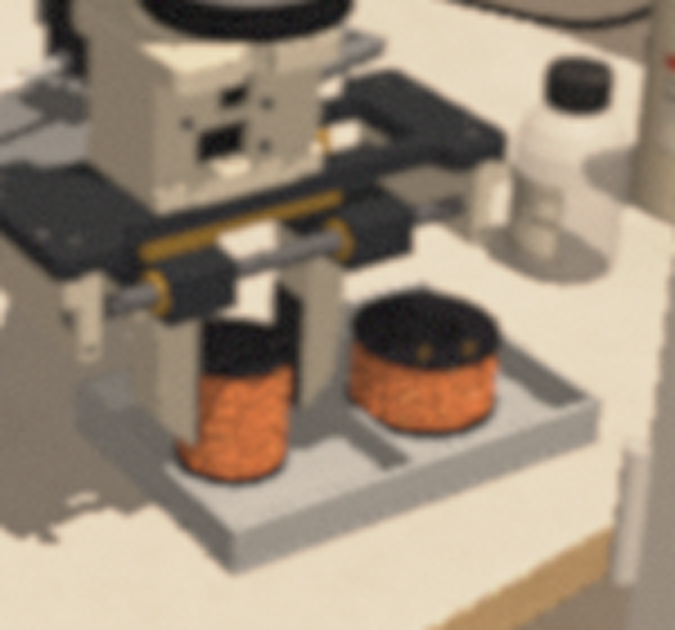

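The coil stands on the compartment floor at (235,420), with contact force at +3 N. Releasing with a small opening and rising.

```bash
python3 -m inch '[[[0,0,0,0,0,0,-0.05],[0,0,0,0,0,0,-0.17],[0,0,0,0,0,0,-0.17],[0,0,0,0,0,0,-0.17],[0,0,-0.05,0,0,0,-0.17],[0,0,-0.15,0,0,0,-0.17],[0,0,-0.3,0,0,0,-0.17],[0,0,-0.5,0,0,0,-0.5],[0,0,-0.7,0,0,0,-1],[0,0,-0.8,0,0,0,-1]]]'
python3 - <<'E'
from h import *
import cv2
im=bot.capture("scene")[:,:,::-1]; cv2.imwrite("pics/s5.png",im)
x,y,w,h=(260,180,150,140)
cv2.imwrite("pics/s5c.png",cv2.resize(im[y:y+h,x:x+w],None,fx=4.5,fy=4.5,interpolation=cv2.INTER_CUBIC))
q=(447.8,-140.5,0.187)
go(W(q,(140,2.5,200)),-np.pi/2+0.187)
E
```

```text
time: 12.9
tool_pos: [463.2, -380.5, 186.4]
tcp_rot: [3.139, -0.003, -0.108]
contact_force: [0.1, 0.8, 0.0]
grip_width: 79.0
shift [ 0.4577 -1.4023 -0.0623] turn [ 6.0000e-04 -1.0300e-02  1.6246e+00]
```

View pics/s5c.png

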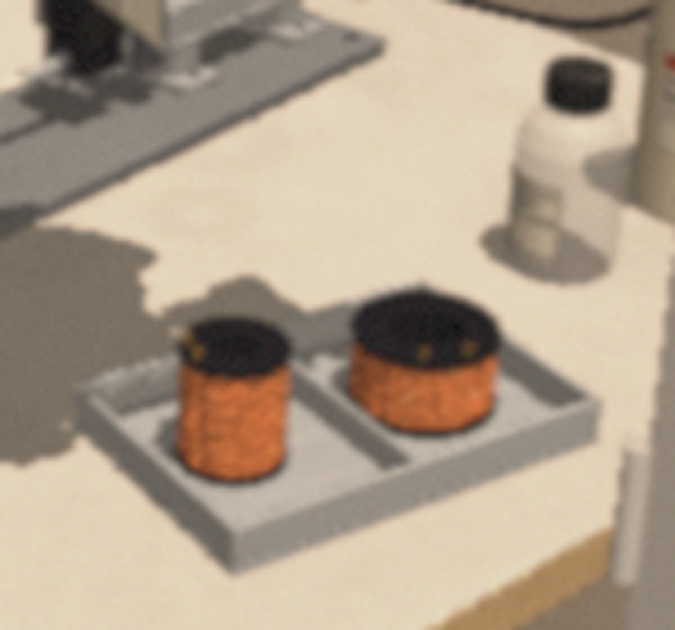

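The coil stands free and upright at (235,400) in the empty compartment, and the spare coil is untouched. On to the handle.

```bash
python3 -m inch '[[[0.02,-0.06,-0.02,0,0,0.05,-1],[0.07,-0.2,-0.04,0,0,0.2,-1],[0.13,-0.4,-0.06,0,0,0.4,-1],[0.2,-0.6,-0.06,0,0,0.6,-1],[0.26,-0.8,-0.06,0,0,0.8,-1],[0.31,-0.93,-0.06,0,0,0.95,-1],[0.33,-1,-0.06,0,0,1,-1],[0.33,-1,-0.06,0,0,1,-1],[0.33,-1,-0.06,0,0,1,-1],[0.33,-1,-0.06,0,0,1,-1]]]'
python3 - <<'E'
from h import *
q=(447.8,-140.5,0.187)
go(W(q,(140,-0.25,130)),-np.pi/2+0.187)
E
```

```text
time: 14.2
tool_pos: [549.3, -188.9, 194.9]
tcp_rot: [3.141, 0.0, -0.894]
contact_force: [-0.3, 0.7, 0.6]
grip_width: 91.9
shift [-0.1763 -0.3729  0.3242] turn [2.000e-04 0.000e+00 6.236e-01]
```

```bash
python3 -m inch '[[[-0.04,-0.08,0,0,0,0.1,-1],[-0.09,-0.19,0.05,0,0,0.3,-1],[-0.14,-0.3,0.12,0,0,0.5,-1],[-0.176,-0.373,0.2,0,0,0.623,-1],[-0.176,-0.373,0.27,0,0,0.623,-1],[-0.176,-0.373,0.32,0,0,0.623,-1],[-0.176,-0.373,0.324,0,0,0.623,-1],[-0.176,-0.373,0.324,0,0,0.623,-1],[-0.176,-0.373,0.324,0,0,0.623,-1],[-0.176,-0.373,0.324,0,0,0.623,-1]]]'
python3 - <<'E'
from h import *
import cv2
for n in("scene","top"):
    im=bot.capture(n)[:,:,::-1]
    x,y,w,h=((190,120,160,120) if n=="scene" else (180,100,110,170))
    k=5 if n=="scene" else 3.5
    cv2.imwrite(f"pics/{n}6c.png",cv2.resize(im[y:y+h,x:x+w],None,fx=k,fy=k,interpolation=cv2.INTER_CUBIC))
    p=bot.get_obs()["tool_pos"]; d=np.array([np.cos(.187+np.pi/2),np.sin(.187+np.pi/2),0])
    print([((proj(n,p+s*46*d)-[x,y])*k).round() for s in(-1,0,1)])
q=(447.8,-140.5,0.187)
go(W(q,(140,-0.25,55.2)),-np.pi/2+0.187)
E
```

```text
time: 15.45
tool_pos: [585.9, -114.1, 130.6]
tcp_rot: [-3.141, -0.0, -1.383]
contact_force: [0.6, 0.5, -0.1]
grip_width: 91.8
[array([520., 202.]), array([439., 177.]), array([363., 154.])]
[array([247., 272.]), array([172., 288.]), array([ 97., 303.])]
shift [0.0031 0.0031 0.3759] turn [-0.0006 -0.0003  0.0016]
```

View pics/scene6c.png

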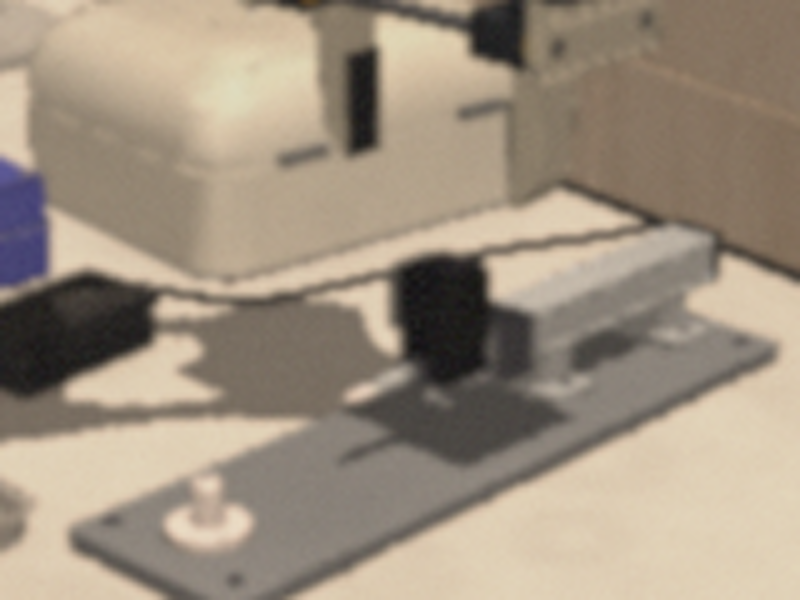

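View pics/top6c.png

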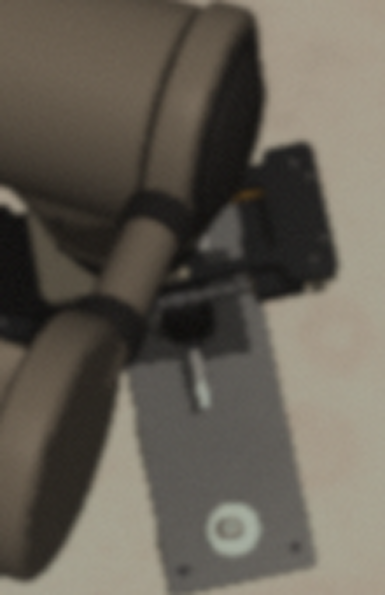

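```bash
python3 - <<'E'
from h import *
def tri(a,b,z):
    f=lambda X:np.concatenate([proj("scene",[*X,z])-a,proj("top",[*X,z])-b]); r=least_squares(f,[450,-140]);return r.x.round(1),r.fun.round(1)
print(tri(unc((206,480),5,(190,120)),unc((231,527),3.5,(180,100)),38))
print(tri(unc((208,523),5,(190,120)),unc((234,530),3.5,(180,100)),18))
# handle top centre, z=92
print(tri(unc((442,266),5,(190,120)),unc((133,288),3.5,(195,105)),92))
# shadow-free: probe tip z46
print(tri(unc((350,401),5,(190,120)),unc((203,407),3.5,(180,100)),46))
q=(447.8,-140.5,0.187)
print(W(q,(140,0,92)),W(q,(80,0,46)))
E
```

```text
(array([ 448.5, -140.1]), array([-0.1,  0.1,  0. , -0.1]))
(array([ 448.1, -140.3]), array([-0.2,  0.4, -0.1, -0.3]))
(array([ 584.2, -116.8]), array([ 0. ,  0.1, -0. ,  0. ]))
(array([ 528.1, -124.1]), array([-0.8,  0. ,  0.5, -0.7]))
[ 585.35929487 -114.47231484   92.        ] [ 526.40531135 -125.62703705   46.        ]
```

The spindle, handle and probe tip agree with the fitted pose to about 2 mm. Descending and squeezing.

```bash
python3 -m inch '[[[0.003,0.003,0.08,0,0,0,-1],[0.003,0.003,0.18,0,0,0,-1],[0.003,0.003,0.28,0,0,0,-1],[0.003,0.003,0.35,0,0,0,-1],[0.003,0.003,0.376,0,0,0,-1],[0.003,0.003,0.376,0,0,0,-0.5],[0.003,0.003,0.376,0,0,0,-0.1],[0.003,0.003,0.376,0,0,0,-0.1],[0.003,0.003,0.376,0,0,0,-0.1],[0.003,0.003,0.376,0,0,0,-0.1]]]'
python3 - <<'E'
from h import *
import cv2
for n in("scene","top"):
    im=bot.capture(n)[:,:,::-1]
    x,y,w,h=((210,120,130,110) if n=="scene" else (180,130,90,100))
    k=6
    cv2.imwrite(f"pics/{n}7c.png",cv2.resize(im[y:y+h,x:x+w],None,fx=k,fy=k,interpolation=cv2.INTER_CUBIC))
E
```

```text
time: 16.8
tool_pos: [585.4, -114.7, 55.1]
tcp_rot: [-3.141, -0.0, -1.383]
contact_force: [-0.4, -0.7, -0.9]
grip_width: 51.4
```

View pics/scene7c.png

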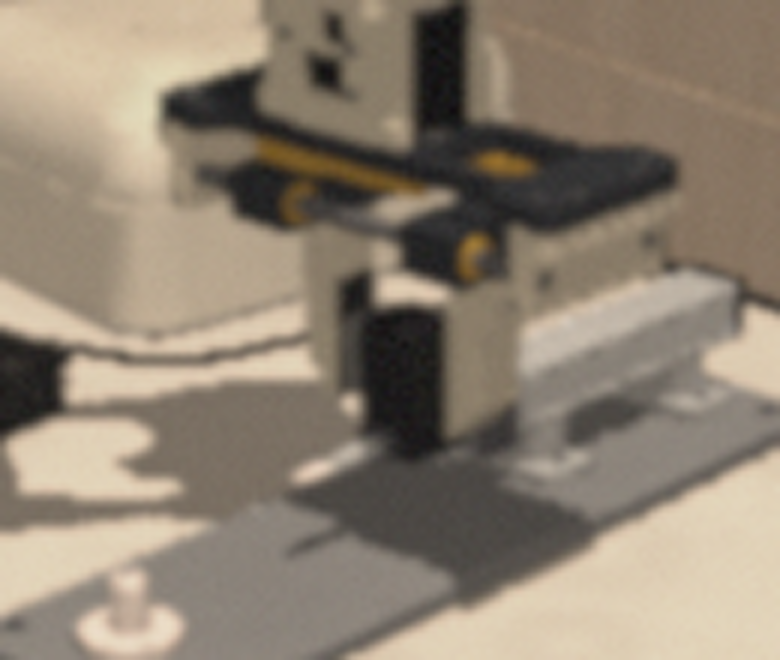

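View pics/top7c.png

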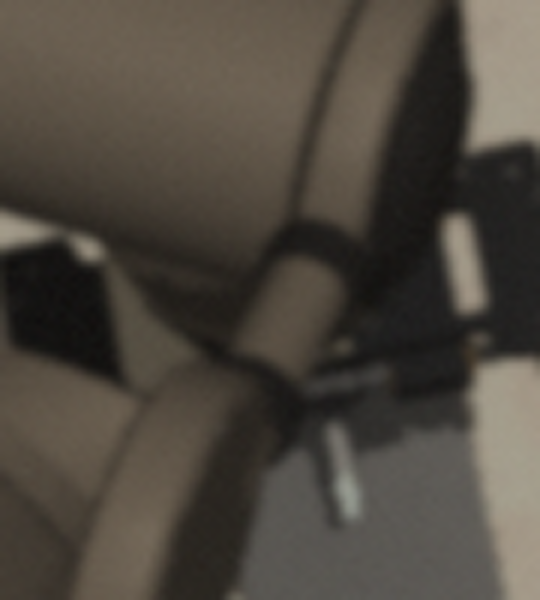

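The fingers straddle the black handle (scene crop, right finger at (475,370), left at (345,330)). Closing fully.

```bash
python3 -m inch '[[[0,0,0,0,0,0,0.1],[0,0,0,0,0,0,0.3],[0,0,0,0,0,0,1],[0,0,0,0,0,0,1],[0,0,0,0,0,0,1],[0,0,0,0,0,0,1],[0,0,0,0,0,0,1],[0,0,0,0,0,0,1],[0,0,0,0,0,0,1],[0,0,0,0,0,0,1]]]'
python3 - <<'E'
from h import *
q=(447.8,-140.5,0.187); o=bot.get_obs(); print(o["grip_width"],o["tool_pos"],o["contact_force"])
c,s=np.cos(.187),np.sin(.187)
go(o["tool_pos"]+[-80*c,-80*s,0],-np.pi/2+0.187)
E
```

```text
time: 18.15
tool_pos: [585.3, -114.9, 54.9]
tcp_rot: [-3.142, -0.0, -1.383]
contact_force: [1.4, -4.4, 1.0]
grip_width: 32.5
32.53610102937177 [ 585.30434345 -114.88000416   54.92672002] [ 1.38405598 -4.36767673  0.98902009]
shift [-0.0004  0.4    -0.    ] turn [-0.0001 -0.0004  0.0014]
```

Width 32.5 mm means the button is fully in, and the lateral force is small. Drawing out, first 20 mm as a check.

```bash
python3 -m inch '[[[0,0.005,0,0,0,0,1],[0,0.015,0,0,0,0,1],[0,0.03,0,0,0,0,1],[0,0.045,0,0,0,0,1],[0,0.06,0,0,0,0,1],[0,0.075,0,0,0,0,1],[0,0.09,0,0,0,0,1],[0,0.1,0,0,0,0,1],[0,0.1,0,0,0,0,1],[0,0.1,0,0,0,0,1]]]'
```

```text
time: 19.4
tool_pos: [566.4, -118.5, 55.0]
tcp_rot: [-3.14, -0.001, -1.383]
contact_force: [3.2, -4.8, -1.5]
grip_width: 32.6
```

```bash
python3 -m inch '[[[0,0.02,0,0,0,0,1],[0,0.06,0,0,0,0,1],[0,0.1,0,0,0,0,1],[0,0.15,0,0,0,0,1],[0,0.2,0,0,0,0,1],[0,0.24,0,0,0,0,1],[0,0.27,0,0,0,0,1],[0,0.29,0,0,0,0,1],[0,0.3,0,0,0,0,1],[0,0.3,0,0,0,0,1]]]'
python3 - <<'E'
from h import *
import cv2
for n in("scene","top"):
    im=bot.capture(n)[:,:,::-1]
    cv2.imwrite(f"pics/{n}8.png",im)
    x,y,w,h=((220,140,120,90) if n=="scene" else (180,120,100,100))
    k=6
    cv2.imwrite(f"pics/{n}8c.png",cv2.resize(im[y:y+h,x:x+w],None,fx=k,fy=k,interpolation=cv2.INTER_CUBIC))
q=(448,-140.4,.187)
for xx in(163,158,168): print(xx,[(proj("scene",W(q,(xx,yy,zz)))-[220,140])*6 for yy,zz in((0,53),(-7,46))],(proj("top",W(q,(xx,0,53)))-[180,120])*6)
o=bot.get_obs()["tool_pos"]; print(o,np.linalg.norm((o-[585.304,-114.88,0])[:2]))
E
```

```text
time: 20.65
tool_pos: [507.6, -129.6, 54.9]
tcp_rot: [-3.14, -0.0, -1.383]
contact_force: [3.8, -3.0, -3.5]
grip_width: 32.3
163 [array([390.17532753, 276.10547756]), array([404.06678447, 298.49326155])] [309.07790135 363.48027476]
158 [array([381.04896103, 279.94962843]), array([394.97086307, 302.40957077])] [311.54158577 375.87028167]
168 [array([399.2471606 , 272.28429691]), array([413.10828712, 294.60038268])] [306.61879137 351.11327304]
[ 507.6548604  -129.57669752   54.93409695] 79.02772803815684
```

View pics/scene8c.png

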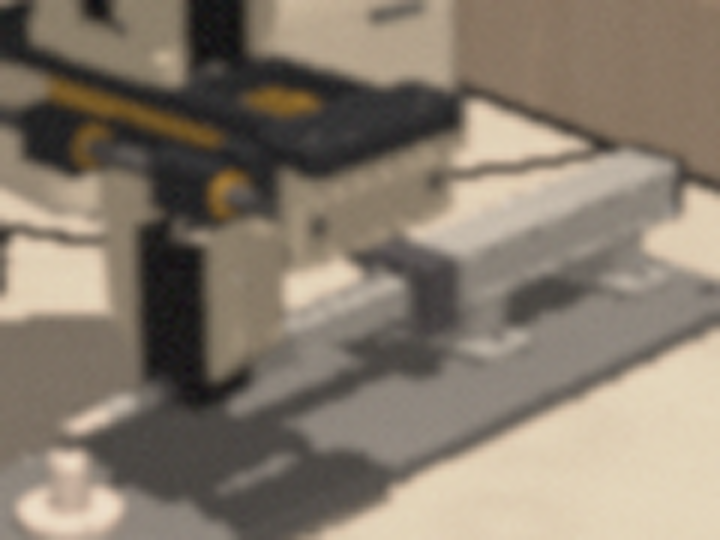

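View pics/top8c.png

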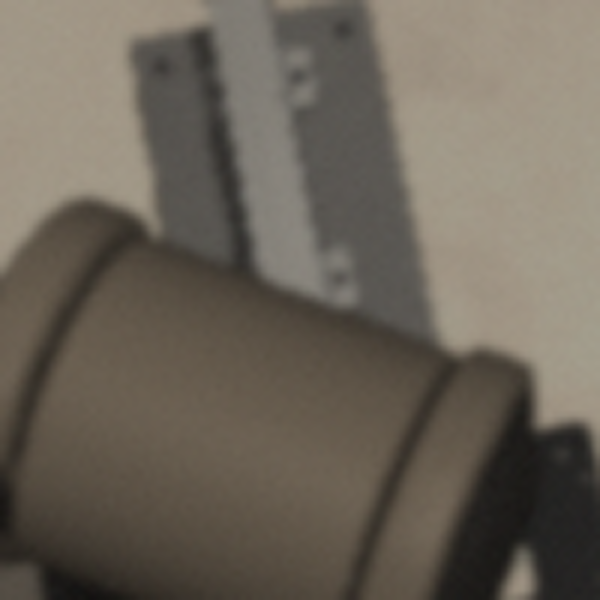

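```bash
python3 -m inch '[[[0,0.002,0,0,0,0,1],[0,0.004,0,0,0,0,1],[0,0.005,0,0,0,0,1],[0,0.005,0,0,0,0,1],[0,0.005,0,0,0,0,1],[0,0.005,0,0,0,0,1],[0,0.005,0,0,0,0,1],[0,0.005,0,0,0,0,1],[0,0.005,0,0,0,0,1],[0,0.005,0,0,0,0,1]]]'
python3 - <<'E'
from h import *
import cv2
P0=np.array([585.304,-114.88,0])
a=[];ds=[]
for i in range(16):
    a.append(bot.capture("scene")[:,:,::-1].astype(float)); ds.append(np.linalg.norm((bot.get_obs()["tool_pos"]-P0)[:2]))
m=np.mean(a,0); np.save("m.npy",m); print(np.mean(ds),np.std(ds))
x,y,w,h=260,175,45,35
c=np.clip((m[y:y+h,x:x+w]-60)*1.3,0,255).astype(np.uint8)
cv2.imwrite("pics/s9c.png",cv2.resize(c,None,fx=16,fy=16,interpolation=cv2.INTER_CUBIC))
o=bot.get_obs(); print(o["time"],o["contact_force"],o["grip_width"])
q=(448,-140.4,.187)
for xx in(163,158,153,148,143): print(xx,[((proj("scene",W(q,(xx,yy,zz)))-[x-.5,y-.5])*16).round() for yy,zz in((0,53),(-7,53),(-7,39))])
E
```

```text
time: 22.0
tool_pos: [506.9, -129.7, 54.9]
tcp_rot: [-3.139, -0.001, -1.383]
contact_force: [5.5, -2.9, -3.1]
grip_width: 32.6
79.82676223338038 0.011478409364716483
22.8 [ 4.63853012 -2.7931457  -2.90427041] 32.65146270818704
163 [array([408., 184.]), array([446., 198.]), array([445., 290.])]
158 [array([384., 195.]), array([421., 208.]), array([421., 301.])]
153 [array([360., 205.]), array([397., 218.]), array([397., 311.])]
148 [array([335., 215.]), array([372., 229.]), array([372., 322.])]
143 [array([310., 226.]), array([348., 239.]), array([348., 333.])]
```

View pics/s9c.png

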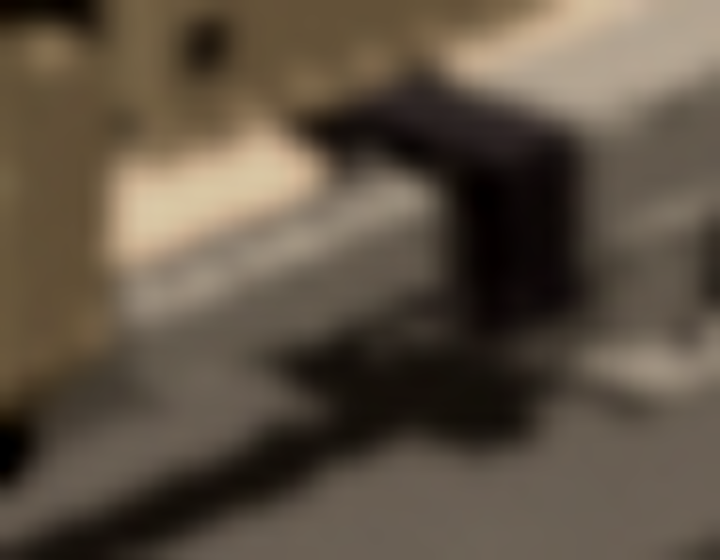

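```bash
python3 - <<'E'
from h import *
import cv2
m=np.load("m.npy").mean(2)
q=(448,-140.4,.187)
xs=np.arange(120,172,1.0)
rows=[]
for yy,zz in((-3,53),(0,53),(3,53),(-7,50),(-7,46),(-7,42)):
    u=proj("scene",W(q,np.stack([xs,0*xs+yy,0*xs+zz],-1))).astype(np.float32)
    rows.append(cv2.remap(m.astype(np.float32),u[:,:1],u[:,1:],cv2.INTER_CUBIC)[:,0])
for i,x in enumerate(xs): print(int(x),*[int(r[i]) for r in rows])
print((proj("scene",W(q,(0,0,46)))-[220,140])*6)
E
```

```text
120 169 167 159 134 127 126
121 167 167 160 133 127 124
122 165 166 161 133 127 122
123 162 164 161 131 127 120
124 160 162 161 131 128 117
125 159 160 159 131 128 116
126 160 159 157 132 128 115
127 161 158 156 132 128 114
128 163 159 156 133 128 114
129 166 161 156 132 128 115
130 167 162 157 131 128 115
131 167 164 159 131 128 115
132 168 165 160 130 129 116
133 168 164 160 130 129 117
134 169 164 159 131 129 119
135 171 165 157 132 129 121
136 172 165 156 132 128 122
137 173 166 157 133 128 123
138 172 167 158 133 128 122
139 171 168 160 133 128 120
140 169 168 161 133 128 118
141 166 167 161 133 128 118
142 164 164 161 133 128 117
143 162 161 160 132 128 117
144 161 159 158 132 128 119
145 161 157 156 132 127 120
146 161 156 155 131 127 119
147 162 156 153 130 127 119
148 163 157 152 131 127 119
149 163 158 152 131 127 118
150 164 160 152 132 127 117
151 165 162 152 132 127 118
152 165 162 151 132 127 116
153 165 162 150 131 127 115
154 165 162 149 131 128 115
155 165 160 148 130 128 115
156 166 160 149 129 127 116
157 167 161 150 129 126 117
158 167 163 150 128 124 118
159 166 163 150 124 119 116
160 161 163 150 120 114 114
161 155 160 148 115 109 110
162 147 155 144 107 102 103
163 134 145 139 99 95 96
164 122 132 133 92 90 91
165 110 122 125 83 84 84
166 98 110 115 75 77 77
167 86 98 103 70 73 73
168 79 91 92 66 69 70
169 74 84 84 61 65 65
170 70 78 77 59 63 63
171 68 75 74 59 62 62
[ 62.37566224 433.40150325]
```

Tick lines are barely resolved. As a check, I'll draw about 6 mm further so the double line clears the mouth, locate it, then come back.

```bash
python3 -m inch '[[[0,0.005,0,0,0,0,1],[0,0.015,0,0,0,0,1],[0,0.025,0,0,0,0,1],[0,0.033,0,0,0,0,1],[0,0.035,0,0,0,0,1],[0,0.035,0,0,0,0,1],[0,0.035,0,0,0,0,1],[0,0.035,0,0,0,0,1],[0,0.035,0,0,0,0,1],[0,0.035,0,0,0,0,1]]]'
python3 - <<'E'
from h import *
import cv2
P0=np.array([585.304,-114.88,0])
a=[];ds=[]
for i in range(12):
    a.append(bot.capture("scene")[:,:,::-1].astype(float)); ds.append(np.linalg.norm((bot.get_obs()["tool_pos"]-P0)[:2]))
m2=np.mean(a,0); np.save("m2.npy",m2); print(np.mean(ds))
m=np.load("m.npy")
q=(448,-140.4,.187)
xs=np.arange(130,172,1.0)
R=[]
for M in(m,m2):
  M=M.mean(2).astype(np.float32)
  for yy,zz in((-3,53),(0,53),(-7,50),(-7,46)):
    u=proj("scene",W(q,np.stack([xs,0*xs+yy,0*xs+zz],-1))).astype(np.float32)
    R.append(cv2.remap(M,u[:,:1],u[:,1:],cv2.INTER_CUBIC)[:,0])
for i,x in enumerate(xs): print(int(x),*[int(r[i]) for r in R])
x,y,w,h=260,175,45,35
c=np.clip((m2[y:y+h,x:x+w]-60)*1.3,0,255).astype(np.uint8)
cv2.imwrite("pics/s10c.png",cv2.resize(c,None,fx=16,fy=16,interpolation=cv2.INTER_CUBIC))
E
```

```text
time: 24.05
tool_pos: [499.9, -131.0, 54.9]
tcp_rot: [-3.139, -0.001, -1.383]
contact_force: [6.0, -3.1, -4.0]
grip_width: 32.5
86.87449411829799
130 167 162 131 128 169 163 131 128
131 167 164 131 128 169 165 131 128
132 168 165 130 129 168 167 131 129
133 168 164 130 129 166 168 131 129
134 169 164 131 129 166 168 131 129
135 171 165 132 129 166 167 132 128
136 172 165 132 128 168 165 132 128
137 173 166 133 128 169 164 132 127
138 172 167 133 128 170 164 132 127
139 171 168 133 128 170 165 132 128
140 169 168 133 128 170 166 133 128
141 166 167 133 128 169 167 133 128
142 164 164 133 128 168 168 133 128
143 162 161 132 128 166 167 132 128
144 161 159 132 128 164 166 132 128
145 161 157 132 127 162 164 131 127
146 161 156 131 127 160 162 130 127
147 162 156 130 127 159 159 130 127
148 163 157 131 127 160 157 130 127
149 163 158 131 127 161 156 130 126
150 164 160 132 127 161 157 129 124
151 165 162 132 127 162 158 128 122
152 165 162 132 127 161 159 123 118
153 165 162 131 127 157 159 117 113
154 165 162 131 128 151 157 111 108
155 165 160 130 128 143 152 105 103
156 166 160 129 127 135 146 100 99
157 167 161 129 126 127 139 99 98
158 167 163 128 124 123 132 100 98
159 166 163 124 119 122 127 101 100
160 161 163 120 114 124 125 105 104
161 155 160 115 109 128 125 109 107
162 147 155 107 102 132 127 111 109
163 134 145 99 95 133 129 111 110
164 122 132 92 90 132 130 109 109
165 110 122 83 84 128 129 104 106
166 98 110 75 77 120 126 98 100
167 86 98 70 73 111 120 91 93
168 79 91 66 69 102 113 84 87
169 74 84 61 65 94 105 77 78
170 70 78 59 63 85 96 71 73
171 68 75 59 62 79 89 68 69
```

View pics/s10c.png

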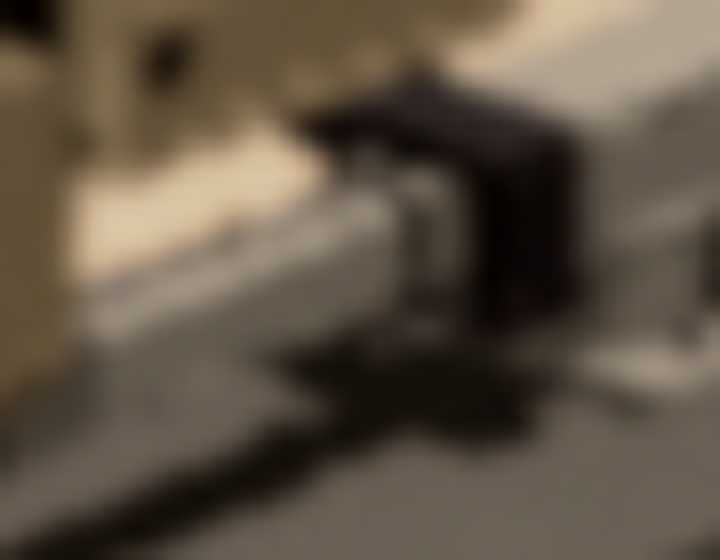

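```bash
python3 - <<'E'
from h import *
import cv2
q=(448,-140.4,.187)
L={}
m2=np.load("m2.npy"); x,y,w,h=260,175,45,35
c=np.clip((m2[y:y+h,x:x+w]-40)*2.2,0,255).astype(np.uint8)
im=cv2.resize(c,None,fx=16,fy=16,interpolation=cv2.INTER_CUBIC)
g=lambda p:((proj("scene",W(q,p))-[x-.5,y-.5])*16).round().astype(int)
def pl(pts,col):
    cv2.polylines(im,[np.array([g(p) for p in pts],np.int32).reshape(-1,1,2)],True,col,1)
pl([(163,17,61),(163,-17,61),(163,-17,31),(163,17,31)],(0,255,0))
pl([(163,-17,61),(181,-17,61),(181,-17,31),(163,-17,31)],(0,255,255))
pl([(163,7,53),(163,-7,53),(163,-7,39),(163,7,39)],(255,0,255))
pl([(130,-7,53),(163,-7,53),(163,-7,39),(130,-7,39)],(255,100,0))
pl([(181,-12,58),(324,-12,58),(324,-12,34),(181,-12,34)],(0,0,255))
cv2.imwrite("pics/s11c.png",im)
E
```

```text
(no output)
```

View pics/s11c.png

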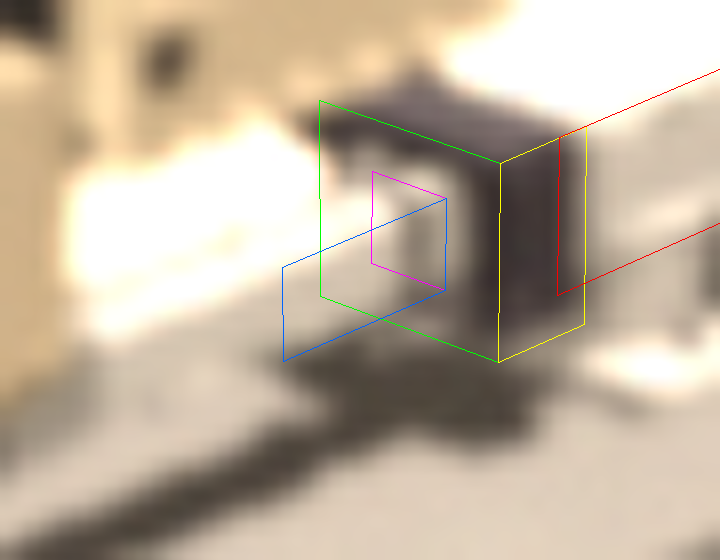

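```bash
cat > f.py <<'E'
from h import *
import cv2
from scipy.ndimage import gaussian_filter1d
m=[np.load(f).mean(2).astype(np.float32) for f in("m.npy","m2.npy")]
q=(448,-140.4,.187)
st=0.1
X=np.arange(110,200,st); xs=np.arange(146,171,.5)
def model(c,e,s,B,g,K,D,w):
    p=B+g*(X-155)
    for o in(-1.2,1.2):
        cov=np.clip((w/2-np.abs(X-c-o))/st+.5,0,1); p=p*(1-cov)+D*cov
    cov=np.clip((X-e)/st+.5,0,1); p=p*(1-cov)+K*cov
    return np.interp(xs,X,gaussian_filter1d(p,s/st))
for lab,yy,zz in(("s50",-7,50),("s48",-7,48),("s46",-7,46),("s43",-7,43),("t-3",-3,53),("t0",0,53),("t3",3,53)):
    u=proj("scene",W(q,np.stack([xs,0*xs+yy,0*xs+zz],-1))).astype(np.float32)
    d=[cv2.remap(M,u[:,:1],u[:,1:],cv2.INTER_CUBIC)[:,0] for M in m]
    for D in(20,40):
      for joint in (0,1):
        f=lambda v:np.concatenate([model(v[0],*v[1:6],v[6],D,v[7])-d[1]]+([model(v[0]+7.05,*v[1:6],v[6],D,v[7])-d[0]] if joint else [])) 
        r=least_squares(lambda v:np.concatenate([f(np.r_[v[:6],v[6],v[7]]),[ (v[7]-.8)*2]]),[157.5,165,2,130,0,60,60,.8] if 0 else [157.5,165,2,130,0,60,60,.8],
            bounds=([150,158,.7,80,-2,20,20,.2],[162,172,5,200,2,110,110,1.8]))
        print(lab,D,joint,"c %.2f e %.2f gap %.2f s %.2f B %.0f K %.0f w %.2f rms %.2f"%(r.x[0],r.x[1],r.x[1]-r.x[0],r.x[2],r.x[3],r.x[5],r.x[7],np.sqrt(np.mean(r.fun**2))))
E
sed -i 's/model(v\[0\],\*v\[1:6\],v\[6\],D,v\[7\])/model(v[0],v[1],v[2],v[3],v[4],v[5],D,v[7])/; s/model(v\[0\]+7.05,\*v\[1:6\],v\[6\],D,v\[7\])/model(v[0]+7.05,v[1],v[2],v[3],v[4],v[5],D,v[7])/' f.py
python3 f.py
```

```text
s50 20 0 c 157.64 e 165.45 gap 7.81 s 3.67 B 144 K 63 w 1.80 rms 0.66
s50 20 1 c 157.96 e 166.41 gap 8.45 s 3.30 B 133 K 61 w 1.31 rms 1.42
s50 40 0 c 157.59 e 165.84 gap 8.26 s 3.41 B 136 K 64 w 1.80 rms 0.79
s50 40 1 c 157.96 e 166.48 gap 8.52 s 3.30 B 133 K 60 w 1.58 rms 1.41
s48 20 0 c 157.49 e 166.10 gap 8.61 s 3.77 B 138 K 60 w 1.76 rms 0.49
s48 20 1 c 157.78 e 166.37 gap 8.58 s 3.28 B 129 K 66 w 1.24 rms 1.67
s48 40 0 c 157.40 e 166.49 gap 9.09 s 3.52 B 132 K 62 w 1.80 rms 0.55
s48 40 1 c 157.61 e 167.50 gap 9.89 s 3.34 B 128 K 56 w 1.48 rms 1.20
s46 20 0 c 157.44 e 166.69 gap 9.25 s 3.58 B 131 K 60 w 1.43 rms 0.42
s46 20 1 c 157.72 e 166.30 gap 8.58 s 3.34 B 129 K 66 w 1.26 rms 1.29
s46 40 0 c 157.04 e 167.61 gap 10.57 s 2.84 B 123 K 63 w 1.12 rms 0.44
s46 40 1 c 157.59 e 167.29 gap 9.69 s 3.37 B 128 K 58 w 1.48 rms 1.01
s43 20 0 c 157.22 e 167.21 gap 9.99 s 3.96 B 126 K 57 w 1.43 rms 0.50
s43 20 1 c 157.95 e 166.36 gap 8.41 s 3.46 B 125 K 65 w 1.26 rms 1.86
s43 40 0 c 156.83 e 168.06 gap 11.23 s 3.32 B 119 K 59 w 1.18 rms 0.52
s43 40 1 c 157.98 e 166.47 gap 8.49 s 3.45 B 125
[... 153 characters left out ...]
rms 1.69
t-3 40 0 c 158.93 e 165.78 gap 6.85 s 3.28 B 174 K 76 w 1.76 rms 0.95
t-3 40 1 c 159.06 e 166.84 gap 7.77 s 3.33 B 168 K 63 w 1.65 rms 1.63
t0 20 0 c 160.44 e 167.26 gap 6.82 s 3.04 B 161 K 83 w 1.05 rms 1.29
t0 20 1 c 160.44 e 168.49 gap 8.05 s 3.60 B 164 K 58 w 1.33 rms 2.24
t0 40 0 c 160.45 e 167.26 gap 6.82 s 3.03 B 161 K 83 w 1.22 rms 1.29
t0 40 1 c 160.43 e 168.41 gap 7.97 s 3.56 B 164 K 59 w 1.53 rms 2.20
t3 20 0 c 162.00 e 168.42 gap 6.42 s 2.11 B 143 K 88 w 0.36 rms 0.79
t3 20 1 c 161.92 e 168.35 gap 6.43 s 3.17 B 151 K 70 w 1.03 rms 2.24
t3 40 0 c 162.00 e 168.42 gap 6.42 s 2.11 B 143 K 88 w 0.44 rms 0.80
t3 40 1 c 161.79 e 168.27 gap 6.48 s 3.18 B 151 K 70 w 1.22 rms 2.26
```

The double line is now clear of the mouth: dark stripe at crop ≈(422,240), mouth edge ≈(465,240). On the bar's top the gap fits at about 6.8 mm, which matches the draw of 86.87 mm minus 80. Coming back to 80.0.

```bash
python3 -m inch '[[[0,-0.006,0,0,0,0,1],[0,-0.014,0,0,0,0,1],[0,-0.022,0,0,0,0,1],[0,-0.029,0,0,0,0,1],[0,-0.033,0,0,0,0,1],[0,-0.034,0,0,0,0,1],[0,-0.034,0,0,0,0,1],[0,-0.034,0,0,0,0,1],[0,-0.034,0,0,0,0,1],[0,-0.034,0,0,0,0,1]]]'
python3 - <<'E'
from h import *
import cv2
P0=np.array([585.304,-114.88,0])
a=[];ds=[]
for i in range(8):
    a.append(bot.capture("scene")[:,:,::-1].astype(float)); o=bot.get_obs();ds.append(np.linalg.norm((o["tool_pos"]-P0)[:2]))
print(np.mean(ds),o["grip_width"],o["contact_force"],o["time"])
m3=np.mean(a,0); cv2.imwrite("pics/s12.png",m3.astype(np.uint8))
m=np.load("m.npy"); m2=np.load("m2.npy"); x,y,w,h=215,170,90,50
print(np.abs(m3-m)[y:y+h,x:x+w].mean(),np.abs(m3-m2)[y:y+h,x:x+w].mean())
E
```

```text
time: 25.9
tool_pos: [506.6, -129.8, 54.9]
tcp_rot: [-3.139, -0.001, -1.383]
contact_force: [4.4, -3.4, -2.7]
grip_width: 32.7
80.10031736036433 32.39417585632825 [ 4.47284218 -3.44710583 -3.32434707] 26.3
0.8586018518518519 8.61355864197531
```

View pics/s12.png

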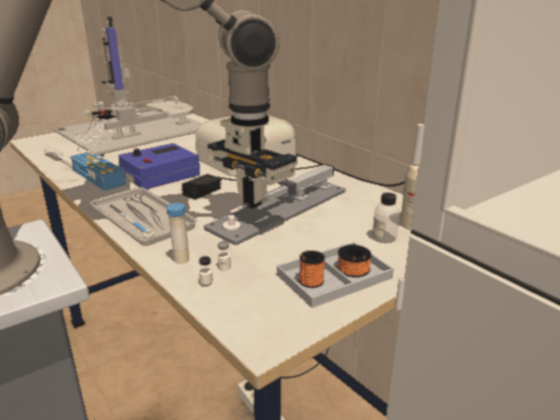

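The side-face fits were less clear than the top (gap 8–9 mm). To settle the exact mouth position in the image, I'll take one reading with the double line hidden, at 74 mm.

```bash
python3 -m inch '[[[0,-0.006,0,0,0,0,1],[0,-0.014,0,0,0,0,1],[0,-0.022,0,0,0,0,1],[0,-0.028,0,0,0,0,1],[0,-0.03,0,0,0,0,1],[0,-0.03,0,0,0,0,1],[0,-0.03,0,0,0,0,1],[0,-0.03,0,0,0,0,1],[0,-0.03,0,0,0,0,1],[0,-0.03,0,0,0,0,1]]]'
cat > g.py <<'E'
from h import *
import cv2
from scipy.ndimage import gaussian_filter1d
q=(448,-140.4,.187); st=0.1
X=np.arange(110,200,st); xs=np.arange(146,171,.5)
m=[np.load(f).mean(2).astype(np.float32) for f in("m.npy","m2.npy","m4.npy")]
D4=float(np.load("d4.npy"))
def model(c,e,s,B,g,K,D,w):
    p=B+g*(X-155)
    for o in(-1.2,1.2):
        cov=np.clip((w/2-np.abs(X-c-o))/st+.5,0,1); p=p*(1-cov)+D*cov
    cov=np.clip((X-e)/st+.5,0,1); p=p*(1-cov)+K*cov
    return np.interp(xs,X,gaussian_filter1d(p,s/st))
for lab,yy,zz in(("s50",-7,50),("s48",-7,48),("s46",-7,46),("s43",-7,43),("t-3",-3,53),("t0",0,53),("t3",3,53)):
    u=proj("scene",W(q,np.stack([xs,0*xs+yy,0*xs+zz],-1))).astype(np.float32)
    d=[cv2.remap(M,u[:,:1],u[:,1:],cv2.INTER_CUBIC)[:,0] for M in m]
    # clean edge alone
    r0=least_squares(lambda v:model(300,*v,30,.8)-d[2],[166,3,130,0,60])
    # all three with offset: line position c2 in m2; free gap
    def F(v):
        c,e,s,B,g,K,D,w=v
        return np.concatenate([model(c-(dd-86.87),e,s,B,g,K,D,w)-y for dd,y in zip((79.83,86.87,D4),d)])
    r=least_squares(F,[157.6,166,3,130,0,60,40,1],bounds=([150,158,.7,80,-3,20,10,.3],[164,174,5,220,3,110,90,2]))
    print(lab,"clean e %.2f s %.2f rms %.2f |"%(r0.x[0],r0.x[1],np.sqrt(np.mean(r0.fun**2))),"c %.2f e %.2f joint in m %.2f s %.2f K %.0f D %.0f w %.2f rms %.2f"%(r.x[0],r.x[1],80+r.x[1]-r.x[0]-7.04,r.x[2],r.x[5],r.x[6],r.x[7],np.sqrt(np.mean(r.fun**2))))
    print("  m",d[0][::4].astype(int),"\n m2",d[1][::4].astype(int),"\n m4",d[2][::4].astype(int))
E
python3 - <<'E'
from h import *
P0=np.array([585.304,-114.88,0])
a=[];ds=[]
for i in range(12):
    a.append(bot.capture("scene")[:,:,::-1].astype(float)); o=bot.get_obs();ds.append(np.linalg.norm((o["tool_pos"]-P0)[:2]))
print(np.mean(ds),o["time"]); np.save("m4.npy",np.mean(a,0)); np.save("d4.npy",np.mean(ds))
E
python3 g.py
```

```text
time: 27.55
tool_pos: [512.5, -128.7, 54.9]
tcp_rot: [-3.139, -0.001, -1.383]
contact_force: [4.4, -3.2, -2.6]
grip_width: 32.2
74.09861034013934 28.15
s50 clean e 166.61 s 3.31 rms 0.73 | c 157.97 e 166.63 joint in m 81.62 s 3.29 K 60 D 60 w 2.00 rms 1.23
  m [131 131 132 132 131 129 128 120 107  92  75  66  59] 
 m2 [130 130 129 123 111 100 100 105 111 109  98  84  71] 
 m4 [131 131 132 132 130 130 132 132 126 117 101  86  71]
s48 clean e 167.21 s 3.55 rms 0.38 | c 157.61 e 167.35 joint in m 82.71 s 3.34 K 58 D 63 w 2.00 rms 1.04
  m [128 128 128 127 128 126 122 114 103  91  77  69  62] 
 m2 [128 128 125 119 107  98  98 103 109 109  99  86  72] 
 m4 [128 128 128 128 127 127 127 126 122 115 101  88  73]
s46 clean e 167.26 s 3.93 rms 0.50 | c 157.57 e 167.12 joint in m 82.51 s 3.36 K 60 D 34 w 1.36 rms 0.97
  m [127 127 127 127 128 127 124 114 102  90  77  69  63] 
 m2 [127 127 124 118 108  99  98 104 109 109 100  87  73] 
 m4 [127 127 127 127 128 128 128 126 122 114 101  87  73]
s43 clean e 166.79 s 3.20 rms 2.02 | c 158.01 e 166.75 joint in m 81.70 s 3.30 K 64 D 64 w 2.00 rms 1.99

[... 316 characters left out ...]
1 147 122  98  79  70] 
 m2 [160 160 161 161 151 135 123 124 132 132 120 102  85] 
 m4 [164 165 166 170 171 168 167 166 163 151 131 108  89]
t0 clean e 175.97 s 8.94 rms 1.40 | c 160.44 e 168.33 joint in m 80.85 s 3.55 K 65 D 76 w 2.00 rms 2.99
  m [156 157 160 162 162 160 163 163 155 132 110  91  78] 
 m2 [162 157 157 159 157 146 132 125 127 130 126 113  96] 
 m4 [163 161 160 163 167 166 163 158 155 146 136 121 101]
t3 clean e 166.73 s 4.06 rms 3.30 | c 161.73 e 168.15 joint in m 79.38 s 3.39 K 73 D 36 w 1.12 rms 3.19
  m [155 152 152 151 149 149 150 150 144 133 115  92  77] 
 m2 [161 155 151 147 144 141 134 124 116 115 113 106  94] 
 m4 [158 157 152 147 146 152 155 150 139 131 123 112  98]
```

```bash
python3 - <<'E'
from h import *
import cv2
m=np.load("m4.npy").mean(2).astype(np.float32); q=(448,-140.4,.187)
def prof(pts):
    u=proj("scene",W(q,pts)).astype(np.float32); return cv2.remap(m,u[:,:1],u[:,1:],cv2.INTER_CUBIC)[:,0].astype(int)
xs=np.arange(157,195,2.)
print(xs.astype(int))
for z in(38,43,48,53,57): print(z,prof(np.stack([xs,0*xs-17,0*xs+z],-1)))
# sleeve far end (324,-12): edge ; near/upper collar edges vertical
xs=np.arange(310,340,2.); print(xs.astype(int)); 
for z in(40,46,52): print(z,prof(np.stack([xs,0*xs-12,0*xs+z],-1)))
# collar left edge at (163, y, 58): expect 17
ys=np.arange(0,30,2.); print(ys.astype(int))
for z in(55,57,59): print(z,prof(np.stack([0*ys+163,ys,0*ys+z],-1)))
# collar bottom edge z=31 and top z=61 on side face
zs=np.arange(20,72,2.); print(zs.astype(int))
for x in(168,173,178): print(x,prof(np.stack([0*zs+x,0*zs-17,zs],-1)))
E
```

```text
[157 159 161 163 165 167 169 171 173 175 177 179 181 183 185 187 189 191
 193]
38 [ 77  71  68  67  69  70  70  69  67  68  71  78  88  98 106 111 116 121
 125]
43 [ 75  69  64  63  64  66  66  66  65  69  76  87 100 110 120 126 133 136
 139]
48 [ 83  71  64  62  63  65  65  66  66  69  75  88 103 114 123 125 128 128
 129]
53 [ 86  72  64  62  64  66  67  67  66  70  76  89 103 113 122 126 128 128
 129]
57 [ 84  69  63  63  66  69  69  68  68  72  78  91 108 121 130 134 138 138
 135]
[310 312 314 316 318 320 322 324 326 328 330 332 334 336 338]
40 [137 139 139 133 122 117 121 140 161 183 193 201 199 192 179]
46 [130 128 123 111 100  98 105 122 136 141 134 118  96  77  68]
52 [129 126 122 111  98  85  74  66  65  70  84  96 106 112 115]
[ 0  2  4  6  8 10 12 14 16 18 20 22 24 26 28]
55 [118 110 108 110 105  93  81  81  87  95 106 121 134 148 148]
57 [ 85  85  88  89  85  77  71  70  76  84  96 110 121 131 135]
59 [ 70  73  75  75  74  73  76  83  91 100 109 116 120 124 127]
[20 22 24 26 28 30 32 34 36 38 40 42 44 46 48 50 52 54 56 58 60 62 64 66
 68 70]
168 [ 83  81  78  79  86  95  94  85  75  71  69  67  66  65  65  66  67  67
  68  70  77  85  94 110 138 166]
173 [109  99  90  92 101 102  95  81  71  67  67  66  66  66  66  66  66  66
  67  70  77  90 116 149 174 184]
178 [116 108 110 115 112 103  94  85  76  75  78  81  82  81  82  82  83  83
  83  89 104 130 160 181 186 185]
```

```bash
python3 - <<'E'
from h import *
import cv2
q=(448,-140.4,.187)
a=(cv2.imread("pics/scene0.png").astype(float)+cv2.imread("pics/scene1.png"))/2
m=np.load("m.npy")
outs=[]
for im,j in((a,0.),(m,79.83)):
    t=proj("scene",W(q,(80-j,0,46))); x,y=int(t[0])-14,int(t[1])-22; w,h=44,34
    c=np.clip((im[y:y+h,x:x+w]-20)*1.1,0,255).astype(np.uint8)
    c=cv2.resize(c,None,fx=9,fy=9,interpolation=cv2.INTER_CUBIC)
    P=lambda p:tuple(((proj("scene",W(q,p))-[x-.5,y-.5])*9).round().astype(int).tolist())
    # tip stem outline (assume), handle front face
    cv2.circle(c,P((80-j,0,46)),3,(0,0,255),1)
    for pts in([(125-j,15,92),(125-j,-15,92),(125-j,-15,40),(125-j,15,40)],[(125-j,-15,92),(155-j,-15,92),(155-j,-15,40),(125-j,-15,40)]):
        cv2.polylines(c,[np.array([P(p) for p in pts],np.int32).reshape(-1,1,2)],True,(0,255,0),1)
    outs.append(c)
cv2.imwrite("pics/tips.png",np.hstack(outs))
E
```

```text
(no output)
```

View pics/tips.png

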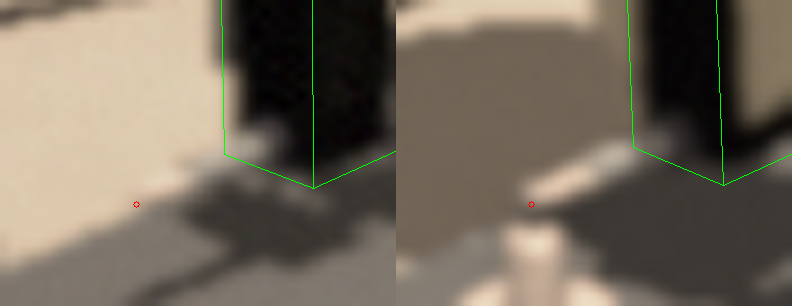

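The handle's edge has moved by 80 ± 1 mm in the images and the stem shows no lag, so there was no slip in the grip. Returning to 80.0.

```bash
python3 -m inch '[[[0,0.004,0,0,0,0,1],[0,0.01,0,0,0,0,1],[0,0.017,0,0,0,0,1],[0,0.024,0,0,0,0,1],[0,0.028,0,0,0,0,1],[0,0.03,0,0,0,0,1],[0,0.03,0,0,0,0,1],[0,0.03,0,0,0,0,1],[0,0.03,0,0,0,0,1],[0,0.03,0,0,0,0,1]]]'
python3 - <<'E'
from h import *
P0=np.array([585.304,-114.88,0])
o=bot.get_obs(); print(np.linalg.norm((o["tool_pos"]-P0)[:2]),o["grip_width"],o["contact_force"],np.abs(o["dq"]).max(),o["time"])
E
```

```text
time: 29.4
tool_pos: [506.6, -129.7, 55.0]
tcp_rot: [-3.139, -0.001, -1.383]
contact_force: [5.3, -2.7, -3.1]
grip_width: 32.8
80.06615070437637 32.77872073205636 [ 5.33138176 -2.67158936 -3.12054001] 0.0016956215240609453 29.4
```

```bash
python3 - <<'E'
from plant import bot
print(bot.close_job())
E
```

```text
the job is handed in; nothing more can be done
None
```

The job is handed in at 29.4 s of the 45 s limit. The coil is in the tray, and the gripper is holding the handle with the button squeezed and the arm drawn out about 80 mm.

- **Coil:** I lifted it straight up off the spindle and stood it on its flange in the tray's empty compartment. The pictures after release show it upright and free, and nothing else on the bench looks moved.
- **Probe arm:** the gripper travelled 80.07 mm from the home position. The grip width is 32.8 mm, which fits a fully pressed button. The arm was at rest against about 5 N of pull.
- **Overshoot on the way:** to check the scale, I drew the arm out to about 87 mm, let it back to about 74 mm, then returned it to 80 mm. It was held the whole time.
- **Double line at the mouth:** the camera cannot settle this closely.
    - On the bar's top, fits put the draw at 79.4–80.9 mm where the gripper's travel read 79.8 mm.
    - On the bar's side, fits gave up to about 2–3 mm more.
    - Judging the mouth from the collar's outer edges gave about 2–3 mm less.
    - The handle's edge moved 80 ± 1 mm in the pictures, with no sign of slip, so I relied on the gripper's travel.

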